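# Empty the polishing canister and close it again

### The job

Open the metal canister that hangs in the tilting stand by unscrewing its black cap as far as it goes, then tip the canister over by its crank handle so that both shell blanks slide out into the wooden tray below it. Swing the canister back upright and screw the cap fully closed again.

Things in the scene. Friction and masses are not known exactly. Their poses are not given: they have to be found in the camera images.
- cap_grip (a point): Wing on the black screw cap of the canister hung in the tilting stand (aluminium, 76 mm across, 110 tall). The wing is 48 mm long, 16 wide, 34 tall, to be gripped across its width from above. Point: on the canister's centre line, 20 mm above the cap's plate, 14 below the wing's top; upright, 82 mm above the tilting axis. x along the wing. The cap stays on; opened, its notch bares the mouth.
- cap (a joint): Turn of the cap, rad: 0 fully closed, growing counter-clockwise seen from above to a stop at 1.45, fully open; it rises 2.2 mm per rad. Stays where left; turns with about 0.06 N m. Closed, the wing points 0.72 rad clockwise of the tray's x axis seen from above; open, 0.73 rad counter-clockwise.
- pin (a point): Crank pin that tips the canister: steel, 14 mm thick, 60 long, parallel to the tilting axis, on the tray's +y side. Pinch from above at this point, its middle; it may turn between the fingers. 112 mm from the canister's centre line along tray y, 70 mm from the axis; upright: 49.5 mm towards tray -x of the axis and 49.5 above it. Tipping swings it over the axis and down on the +x side.
- barrel (a joint): Tilt of the canister, rad: 0 upright (a stop), growing as its mouth tips to the tray's +x side, to a stop at 2.5. Stays where left; needs about 3 N at the pin. With the cap fully open the blanks are sure to slide out when it is held near 2.5.
- tray_in (a point): Centre of the inner floor (12 mm above the bench) of the open plywood tray fixed on the stand under and in front of the canister; outside 180 mm along x, 108 along y, walls 4, rim 32 above the floor. x points the way the canister tips, y along the tilting axis towards the crank. The tilting axis is 45 mm towards -x and 128 mm above this point, level along y. All bolted down.
- blank_a_center (a point): Centre of one round white shell blank, 24 mm across and 8 mm thick; at the start it lies inside the canister.
- blank_b_center (a point): Centre of the other shell blank, the same.

How it is judged:
On the way, in this order (a step that is already met when the one before it is completed fails the run):
1. the cap is unscrewed to its open stop (at least 1.2 rad) while the canister is upright (value of joint cap above 1.2 rad and value of joint barrel below 0.3 rad), for 0.2 s.
2. both blanks have been tipped into the tray (x of blank_a_center in the frame of tray_in between -0.085 and 0.085 m and y of blank_a_center in the frame of tray_in between -0.05 and 0.05 m and z of blank_a_center in the frame of tray_in between -0.005 and 0.032 m and x of blank_b_center in the frame of tray_in between -0.085 and 0.085 m and y of blank_b_center in the frame of tray_in between -0.05 and 0.05 m and z of blank_b_center in the frame of tray_in between -0.005 and 0.032 m), for 0.2 s.
At the end, for the whole second after the job is handed in: Both blanks lie inside the plywood tray (centres within its walls, below its rim), the canister is back upright (within 0.17 rad) and the cap is screwed closed again (within 0.2 rad of its closed stop) (all of step 2 and value of joint cap below 0.2 rad and value of joint barrel below 0.17 rad); the robot touches nothing.
It also fails if it takes over 64 s, if anything falls off the work surface, if the arm or the gripper's body presses on something with over 40 N, if the wrist force passes 120 N, or if a joint passes its speed limit or range.

### The arm

A 7-joint arm with a two-finger parallel gripper is mounted at the origin on the work surface. World frame = base frame: x ahead of the robot, y to its left, z up, the work surface at z = 0. Lengths are in m, angles in rad, forces in N, time in s.
With the tool pointing down it reaches from about 0.425 to 0.925 m from the base axis. Payload 6.8 kg.
Tool frame: the origin (TCP) lies on the front face of the gripper's body, between the roots of the fingers; the fingertips stand 73 mm ahead of it and the grasp point (between the pads) lies 54 mm ahead of it (env.nose_length is the distance from the TCP to the fingertips, in m); z points along the fingers, y is the direction in which the jaws open and shut (so a half turn about z gives the same grasp; the last joint's range is limited). The gripper opens to 85 mm and grips with 20 to 120 N. Pads are 22 mm wide; open, the fingers measure 114 mm over their backs; the gripper's body (76 mm by 85 mm) begins 54 mm behind the grasp point. The pads swing forward as they close: fully open they stand 13 mm farther back than shut.
Start: joints at [1.072, 0.477, 0.022, 1.555, -0.011, 1.109, -0.083], TCP at [0.257, -0.624, 0.304] pointing down, gripper open.
Joint ranges: [-2.96, 2.96], [-0.34, 2.1], [-1.41, 1.46], [0.24, 2.44], [-1.37, 4.51], [0.17, 1.92], [-2.96, 2.96]. Speed limits (rad/s): [2.39, 2.39, 3.14, 3.14, 3.14, 3.14, 3.14].

### API

Orientations are given as a unit quaternion [w, x, y, z].
In Python, from cell import env, kin, camera, calibration, job gives the robot as it stands. The module is installed in compiled form; this text tells all that it offers. Calls block until the motion is done:
- env.reach(position, orientation): joint-space move of the TCP to a pose.
- env.movel(position, velocity=0.15, rot=None, stop_force=None): straight line of the TCP; rot=None keeps the orientation; velocity is the mean speed in m/s. With stop_force (N) it stops when the force on the tool has changed by that much, and returns True; else False.
- env.goto_joints(angles): joint-space move.
- env.grip(opening, f_grip=None): finger opening in m; f_grip is the grip in N (None keeps the last); returns when the fingers have stopped.
- env.dwell(seconds).
- kin.inverse_kinematics(position, orientation): joint angles nearest the present ones, or None.
- env.get_state(): the state.
- camera(name): name is "side" or "top" or "wrist"; returns (picture, depth): 480x640x3 uint8, blue, green, red; 480x640 float32, m along the optical axis (not along the pixel's ray), 0 where there is no reading.
- calibration(name): a dict with "fx", "fy", "cx", "cy" (pixels), "rvec" (rotation vector, rad) and "tvec" (3), from world to camera coordinates, as OpenCV has them. Camera axes: x right, y down, z forward; pixel columns grow to the right and rows downward; lengths in m; the calibration is good to about 2 mm. A picture is of the moment at which its call begins: read the wrist's pose just before it. calibration takes no time and is no camera call; for the wrist camera it gives the pose at the moment of the call.
A pose or a line that the arm cannot do raises env.PlanningError and nothing moves.
- job.job_done(): hands the job in, once; it reports no verdict.
The state is a dict: "time": time; "qpos": joint angles; "joint_velocities": joint speeds; "joint_torque": joint torques, N m; "tcp_pos": TCP position; "orientation": TCP orientation; "force": force on the tool from outside, world axes, zero at the start; "torque": the same for the moment, N m; "opening": finger opening in m.
Only numpy, scipy, OpenCV 4.12 (cv2) and the standard library are available. Lean on these libraries where they do the work, as an engineer would, in place of code of your own. Each camera call takes 0.05 s, during which the arm holds its last target.

## Working session

There is one attempt and no reset: what is moved stays moved. The work goes in short steps, each a Python script; the robot and the scene stay as the last script left them, time stands still between calls to the robot, and variables do not carry over. Pictures are saved under pics/ and viewed, and the job is handed in when it is done.

```bash
mkdir -p pics; python3 - <<'E'
from cell import env,kin,camera,calibration,job
import cv2,numpy as np
s=env.get_state();print(s['time'],s['tcp_pos'],s['orientation'],s['opening'])
for n in ['side','top','wrist']:
    c=calibration(n);p,d=camera(n);cv2.imwrite(f'pics/{n}0.png',p);np.save(f'pics/{n}0.npy',d)
    R=cv2.Rodrigues(np.array(c['rvec'],float))[0];print(n,c['fx'],c['cx'],c['cy'],-R.T@np.array(c['tvec']).ravel(),R[2], (d>0).mean())
E
ls
```

```text
0.0 [ 0.25693145 -0.62367354  0.30290958] [-8.94723235e-04  9.80970341e-01  1.94155424e-01 -2.46590833e-04] 0.0857167685137481
side 532.5822272712439 324.74666673898383 236.9311530850277 [ 0.44602244 -0.42476903  0.6119848 ] [ 0.17414129  0.72039008 -0.67135158] 0.9961458333333333
top 592.925930211641 328.8545556216966 233.3256165384383 [0.46923569 0.03790003 0.83081776] [ 0.11941463  0.02348373 -0.9925667 ] 0.9961067708333333
wrist 424.85201915530695 315.05833034501455 239.6519749678777 [ 0.33360676 -0.5932906   0.37362342] [-0.29279047 -0.1190674  -0.94873426] 0.9960481770833334
pics
```

View pics/side0.png

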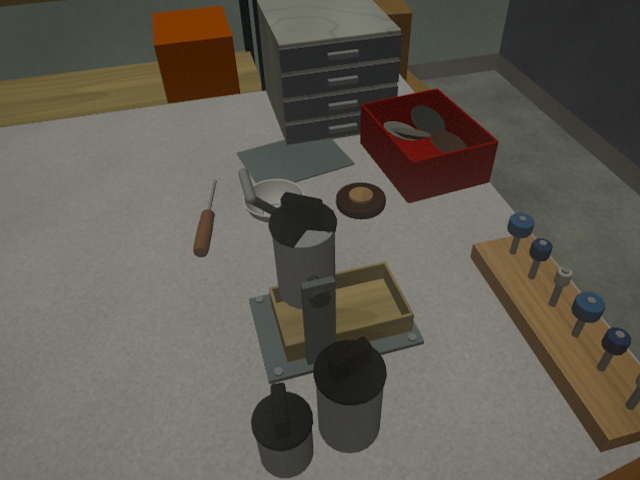

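View pics/top0.png

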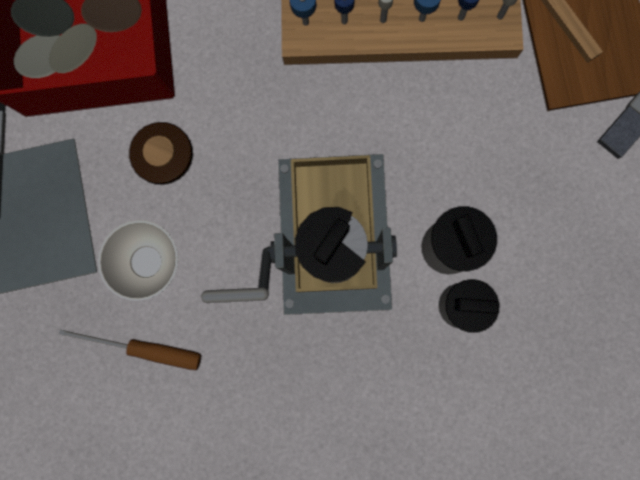

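```bash
cat > h.py <<'E'
from cell import env,kin,camera,calibration,job
import cv2,numpy as np
from scipy.spatial.transform import Rotation as Ro
def cam(c):
    R=cv2.Rodrigues(np.array(c['rvec'],float))[0];t=np.array(c['tvec'],float).ravel();return R,t
def cloud(c,d):
    R,t=cam(c);v,u=np.mgrid[:480,:640]
    P=np.stack([(u-c['cx'])/c['fx']*d,(v-c['cy'])/c['fy']*d,d],-1)
    return (P-t)@R
def ray(c,u,v,z):
    R,t=cam(c);r=R.T@np.array([(u-c['cx'])/c['fx'],(v-c['cy'])/c['fy'],1]);o=-R.T@t
    return o+r*(z-o[2])/r[2]
E
python3 - <<'E'
from h import *
c=calibration('top');p=cv2.imread('pics/top0.png');d=np.load('pics/top0.npy')
W=cloud(c,d)
for n,(u,v) in dict(bench=(450,400),rimL=(293,250),rimT=(330,158),floor=(330,185),wing=(333,243),plate=(310,240),pin=(235,295),pinend=(205,296),pinroot=(263,294)).items(): print(n,W[v,u].round(4))
def rect(m,name):
    m=m.astype(np.uint8);n,l,st,ce=cv2.connectedComponentsWithStats(m);k=1+np.argmax(st[1:,4]);q=W[l==k]
    (cx,cy),wh,a=cv2.minAreaRect((q[:,:2]*1000).astype(np.float32));print(name,st[k],cx,cy,wh,a,'z',np.median(q[:,2]));return q
z=W[...,2];U=np.mgrid[:480,:640]
roi=(U[1]>190)&(U[1]<400)&(U[0]>140)&(U[0]<325)
rect(roi&(abs(z-.044)<.004),'rim')
rect(roi&(z>.17)&(U[1]<267)&(U[0]>285),'pin')
rect(roi&(abs(z-.236)<.006),'wing')
rect(roi&(z>.003)&(z<.009),'base')
hsv=cv2.cvtColor(p,cv2.COLOR_BGR2HSV)
# rim corners by ray at z=.044
for uv in [(290,156),(372,155),(378,291),(296,291)]: print(uv,ray(c,*uv,.044).round(4))
for uv in [(284,168),(377,163),(290,304),(385,299)]: print('bolt',uv,ray(c,*uv,.008).round(4))
cv2.imwrite('pics/topc.png',cv2.resize(p[140:325,190:410],None,fx=3.2,fy=3.2,interpolation=cv2.INTER_CUBIC))
E
```

```text
bench [ 0.3372 -0.1026 -0.0007]
rimL [0.533  0.096  0.1474]
rimT [0.667  0.0529 0.0433]
floor [0.6361 0.0543 0.0118]
wing [0.5308 0.048  0.237 ]
plate [0.5382 0.0731 0.2014]
pin [0.4815 0.1546 0.1964]
pinend [0.4811 0.1869 0.196 ]
pinroot [0.482  0.1247 0.1956]
rim [290 155  84  87 755] 610.0536499023438 52.063018798828125 (118.56543731689453, 108.21858978271484) 1.4546908140182495 z 0.04299224894498184
pin [201 286  66  17 857] 481.2664489746094 114.98053741455078 (154.94036865234375, 18.386268615722656) 87.89627838134766 z 0.19401019904782235
wing [313 218  37  46 738] 533.7504272460938 50.05370330810547 (16.005258560180664, 47.90620040893555) 55.382511138916016 z 0.2352830556878837
base [ 282  264  110   51 2542] 490.4220275878906 48.91535568237305 (63.64814758300781, 149.9492950439453) 1.8229994773864746 z 0.006858865526929801
(290, 156) [0.6711 0.1072 0.044 ]
(372, 155) [ 0.6695 -0.0041  0.044 ]
(378, 291) [ 0.4858 -0.0068  0.044 ]
(296, 291) [0.4881 0.1016 0.044 ]
bolt (284, 168) [0.6631 0.1192 0.008 ]
bolt (377, 163) [ 0.6669 -0.0128  0.008 ]
bolt (290, 304) [0.4712 0.113  0.008 ]
bolt (385, 299) [ 0.4754 -0.0181  0.008 ]
```

View pics/topc.png

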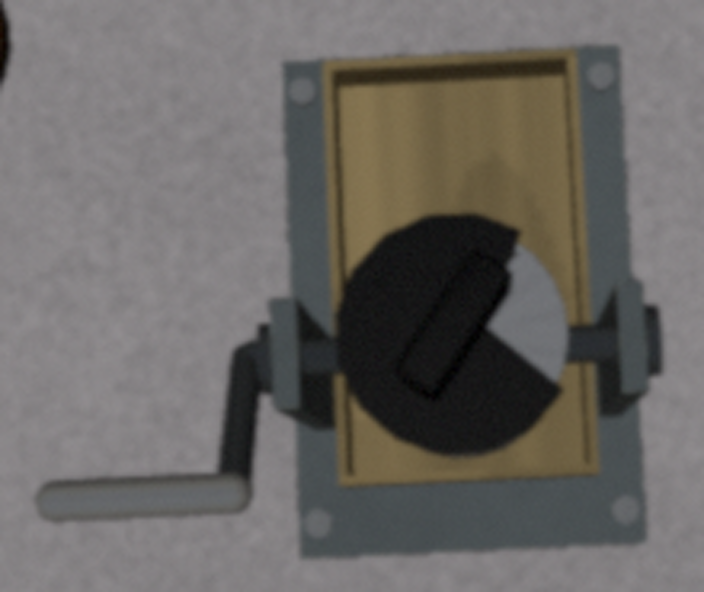

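```bash
python3 - <<'E'
from h import *
for n,(u0,u1,v0,v1) in dict(top=(300,365,210,290),side=(265,345,185,235)).items():
    c=calibration(n);d=np.load(f'pics/{n}0.npy');W=cloud(c,d);sub=W[v0:v1,u0:u1].reshape(-1,3)
    for lo in (.222,.228,.232):
        q=sub[(sub[:,2]>lo)&(sub[:,2]<.245)]
        w,V=np.linalg.eigh(np.cov(q[:,:2].T));v=V[:,1]*np.sign(V[0,1])
        r=cv2.minAreaRect((q[:,:2]*1000).astype(np.float32))
        print(n,lo,len(q),q.mean(0).round(4),'ang',np.arctan2(v[1],v[0]).round(3),np.sqrt(12*w).round(4),r)
c=calibration('top');p=cv2.imread('pics/top0.png')
W=cloud(c,np.load('pics/top0.npy'))
# base plate edges: bench/plate height
m=((W[...,2]>.0035)&(W[...,2]<.3)).astype(np.uint8);m[:, :270]=0;m[:,397:]=0;m[:145]=0;m[325:]=0
for v in (180,200,220,290,305):
    k=np.where(m[v])[0];print(v,W[v,k[0]].round(4),W[v,k[-1]].round(4))
E
```

```text
top 0.222 763 [0.5333 0.0499 0.235 ] ang -0.604 [0.0163 0.0475] ((533.7471313476562, 50.033897399902344), (16.009185791015625, 47.90382385253906), 55.268768310546875)
top 0.228 749 [0.5334 0.0499 0.2352] ang -0.607 [0.016  0.0475] ((533.7471313476562, 50.033897399902344), (16.009185791015625, 47.90382385253906), 55.268768310546875)
top 0.232 725 [0.5336 0.0501 0.2353] ang -0.606 [0.0156 0.0474] ((533.812744140625, 49.95084762573242), (15.906744956970215, 47.686805725097656), 55.382511138916016)
side 0.222 713 [0.5331 0.0458 0.2324] ang -0.58 [0.0155 0.0487] ((533.9302368164062, 49.555686950683594), (18.319305419921875, 47.8582763671875), 55.49702072143555)
side 0.228 550 [0.5332 0.0467 0.2346] ang -0.587 [0.016 0.048] ((533.8390502929688, 49.70481872558594), (18.209524154663086, 47.45677185058594), 54.84547424316406)
side 0.232 431 [0.5335 0.0478 0.2358] ang -0.592 [0.0159 0.0473] ((533.7713623046875, 49.752498626708984), (18.209524154663086, 47.2911376953125), 54.84547424316406)
180 [0.646  0.1265 0.0076] [ 0.6417 -0.0218  0.0098]
200 [0.6176 0.127  0.0058] [ 0.614  -0.0226  0.0049]
220 [0.589  0.1258 0.006 ] [ 0.5854 -0.023   0.0064]
290 [0.4907 0.1228 0.005 ] [ 0.4876 -0.0255  0.0066]
305 [0.47   0.123  0.0048] [ 0.467  -0.0261  0.0078]
```

View pics/wrist0.png

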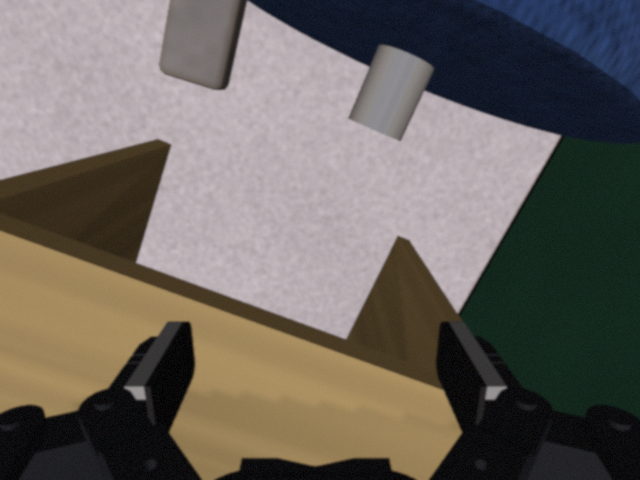

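```bash
cat >> h.py <<'E'
C=np.array([.5337,.0500]);YAW=.025
def q(psi): 
    x=(Ro.from_euler('z',psi)*Ro.from_euler('x',np.pi)).as_quat();return [x[3],x[0],x[1],x[2]]
def show(s=''):
    e=env.get_state();o=e['orientation'];o=Ro.from_quat([o[1],o[2],o[3],o[0]])
    X=o.as_matrix()[:,0];print(s,'t%.2f'%e['time'],np.round(e['tcp_pos'],4),'psi%.3f'%np.arctan2(X[1],X[0]),'F',np.round(e['force'],1),'T',np.round(e['torque'],2),'op%.4f'%e['opening']);return e
E
python3 - <<'E'
from h import *
for psi in (-.605,.755,-.605+np.pi,.755-np.pi,-.695):
    j=kin.inverse_kinematics([*C,.279],q(psi));print(psi,None if j is None else np.round(j,2))
for th in (0,1.2,2.5):
    a=3*np.pi/4-th;l=np.array([.07*np.cos(a),.112]);c,s=np.cos(YAW),np.sin(YAW)
    p=[*(C+[c*l[0]-s*l[1],s*l[0]+c*l[1]]),.14+.07*np.sin(a)+.054]
    for k in (0,np.pi):
        j=kin.inverse_kinematics(p,q(YAW+k));print(th,k,np.round(p,3),None if j is None else np.round(j,2))
E
```

```text
-0.605 [ 0.08  0.3  -0.35  1.9   0.12  0.97 -2.5 ]
0.755 [ 0.25  0.33 -0.56  1.88  0.21  0.99 -1.21]
2.536592653589793 [ 0.39  0.37 -0.74  1.88  0.29  1.01  0.49]
-2.3865926535897932 [ 0.68  0.54 -1.18  1.86  0.55  1.12  1.63]
-0.695 [ 0.07  0.3  -0.33  1.9   0.12  0.97 -2.58]
0 0 [0.481 0.161 0.243] [ 0.12  0.35 -0.67  1.98  0.28  0.91 -2.25]
0 3.141592653589793 [0.481 0.161 0.243] [ 0.48  0.55 -1.19  1.96  0.59  1.05  0.62]
1.2 0 [0.559 0.163 0.258] [ 0.09  0.44 -0.62  1.8   0.3   1.   -2.2 ]
1.2 3.141592653589793 [0.559 0.163 0.258] [ 0.33  0.56 -0.99  1.78  0.52  1.09  0.76]
2.5 0 [0.6   0.164 0.184] [-0.02  0.57 -0.47  1.76  0.32  0.89 -2.18]
2.5 3.141592653589793 [0.6   0.164 0.184] [ 0.19  0.65 -0.78  1.75  0.54  0.97  0.79]
```

```bash
python3 - <<'E'
from h import *
PI=np.pi
p=env.get_state()['tcp_pos']
env.movel([p[0],p[1],.40],velocity=.2);show()
env.reach([*C,.36],q(PI-.605));show('above')
env.grip(.045);show()
env.movel([*C,.279],velocity=.1,stop_force=12);show('down')
p,d=camera('side');cv2.imwrite('pics/s1.png',p)
E
```

```text
t0.78 [ 0.2569 -0.6233  0.3988] psi0.391 F [-0.4  0.2 -1.1] T [0.04 0.   0.01] op0.0854
above t3.37 [0.534  0.0488 0.3599] psi2.534 F [-0.5 -1.1  0. ] T [ 0.05 -0.02  0.05] op0.0856
 t3.84 [0.5337 0.05   0.36  ] psi2.537 F [-0.7  0.5 -0. ] T [-0.01  0.06 -0.03] op0.0449
down t4.80 [0.5341 0.0502 0.2796] psi2.537 F [-0.3 -0.6 -0.2] T [-0.01 -0.02 -0.02] op0.0448
```

View pics/s1.png

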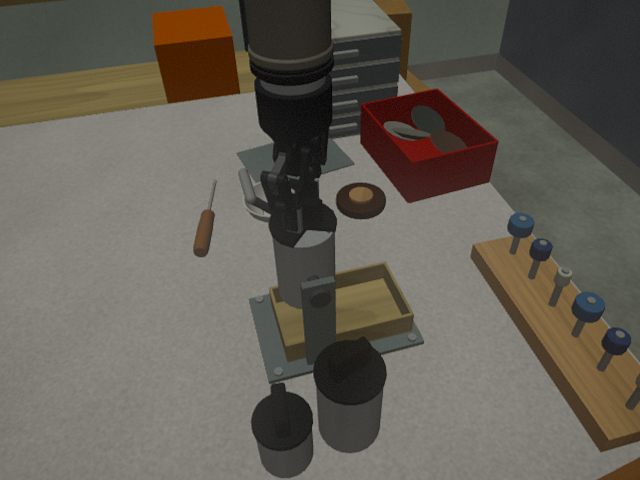

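The fingers (around px 290,200) straddle the wing with the canister undisturbed. I'll grip and turn.

```bash
cat >> h.py <<'E'
def turn(psi0,psi1,z0,n,pitch=.0022,tlim=2.0):
    for k in range(1,n+1):
        a=psi0+(psi1-psi0)*k/n
        j=kin.inverse_kinematics([*C,z0+pitch*(a-psi0)],q(np.pi+a));env.goto_joints(j)
        e=show('%.3f'%a)
        if abs(e['torque'][2])>tlim: print('torque stop');break
    return a
E
python3 - <<'E'
from h import *
env.grip(0,f_grip=40);show('grip')
turn(-.605,.775,.279,6)
E
```

```text
grip t5.22 [0.5341 0.0503 0.2796] psi2.537 F [-0.4  0.9  4. ] T [ 0.12 -0.07  0.11] op0.0152
-0.375 t5.53 [0.5341 0.0502 0.2801] psi2.762 F [-0.4  0.6  5.3] T [0.1  0.07 0.07] op0.0150
-0.145 t5.85 [0.5341 0.0501 0.2806] psi2.992 F [-0.4  0.9  4.9] T [0.   0.06 0.  ] op0.0150
0.085 t6.17 [0.5341 0.0501 0.2811] psi-3.061 F [-0.7  0.4  5.6] T [-0.    0.08  0.06] op0.0154
0.315 t6.48 [0.5342 0.05   0.2816] psi-2.831 F [0.  0.5 6.4] T [-0.04  0.08  0.03] op0.0153
0.545 t6.80 [0.5342 0.05   0.2821] psi-2.601 F [ 0.6 -0.3  6.5] T [-0.05  0.    0.04] op0.0154
0.775 t7.11 [0.5343 0.05   0.2826] psi-2.373 F [-0.7 -0.8  6.3] T [-0.03  0.02 -0.24] op0.0149
```

```bash
python3 - <<'E'
from h import *
env.dwell(.25)
env.grip(.045);show()
env.movel([*C,.36],velocity=.2)
c,s=np.cos(YAW),np.sin(YAW)
def pin(th):
    a=3*np.pi/4-th;l=np.array([.07*np.cos(a),.112]);return [*(C+[c*l[0]-s*l[1],s*l[0]+c*l[1]]),.14+.07*np.sin(a)+.054]
P=pin(0)
env.reach([P[0],P[1],.33],q(np.pi+YAW));show('above pin')
p,d=camera('top');cv2.imwrite('pics/t2.png',p)
p,d=camera('side');cv2.imwrite('pics/s2.png',p)
p,d=camera('wrist');cv2.imwrite('pics/w2.png',p)
E
python3 -c "
import cv2,numpy as np
i=[cv2.imread('pics/%s2.png'%k) for k in 'tsw']
cv2.imwrite('pics/m2.png',np.hstack([cv2.resize(x,(400,300)) for x in i[:2]]))"
```

```text
t7.75 [0.5335 0.0499 0.2817] psi-2.368 F [-0.1 -0.7  0.4] T [ 0.02 -0.03  0.02] op0.0452
above pin t9.18 [0.4815 0.16   0.3293] psi-3.116 F [-0.1 -0.4 -0.7] T [-0.09 -0.04 -0.02] op0.0451
```

View pics/m2.png

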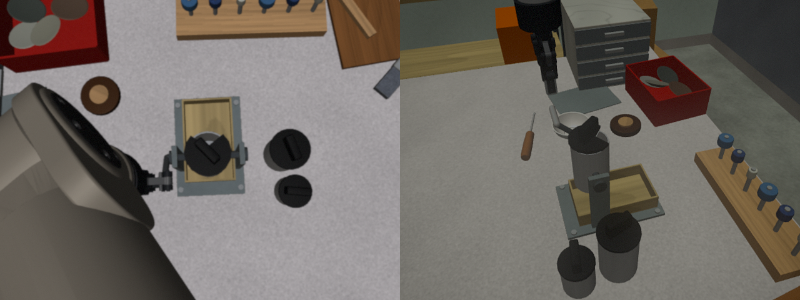

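View pics/w2.png

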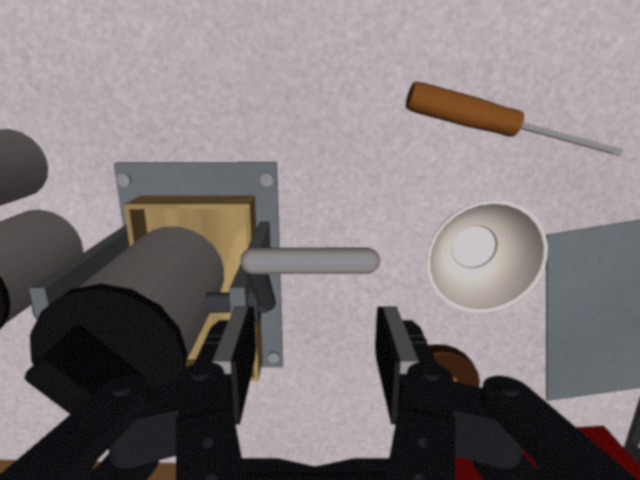

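The jaws open along the pin here, since I set the yaw a quarter turn off. The cap wing now points up-left in the top view, so the cap is open. I'll fix the yaw before descending.

```bash
cat >> h.py <<'E'
def pin(th):
    c,s=np.cos(YAW),np.sin(YAW)
    a=3*np.pi/4-th;l=np.array([.07*np.cos(a),.112]);return [*(C+[c*l[0]-s*l[1],s*l[0]+c*l[1]]),.14+.07*np.sin(a)+.054]
E
python3 - <<'E'
from h import *
for k in (1,-1):
  for th in (0,1.2,2.5): 
    j=kin.inverse_kinematics(pin(th),q(YAW+k*np.pi/2));print(k,th,None if j is None else np.round(j,2))
E
```

```text
1 0 [ 0.06  0.34 -0.6   1.98  0.24  0.9  -0.64]
1 1.2 [ 0.04  0.43 -0.55  1.8   0.27  0.99 -0.6 ]
1 2.5 [-0.01  0.57 -0.49  1.76  0.33  0.89 -0.62]
-1 0 [ 0.48  0.55 -1.2   1.96  0.6   1.05  2.18]
-1 1.2 [ 0.43  0.65 -1.16  1.78  0.65  1.16  2.23]
-1 2.5 [ 0.36  0.79 -1.08  1.74  0.77  1.11  2.2 ]
```

```bash
python3 - <<'E'
from h import *
Q=q(YAW+np.pi/2);P=pin(0)
env.reach([P[0],P[1],.33],Q);show('above')
p,d=camera('wrist');cv2.imwrite('pics/w3.png',p)
env.movel(P,velocity=.12,stop_force=12);show('down')
env.grip(0,f_grip=30);show('grip')
for th in (.1,.2,.35,.5):
    env.goto_joints(kin.inverse_kinematics(pin(th),Q));show(th)
p,d=camera('side');cv2.imwrite('pics/s3.png',p)
E
```

```text
above t10.64 [0.4815 0.1606 0.33  ] psi1.597 F [ 0.3 -0.5 -1. ] T [-0.02 -0.03 -0.08] op0.0447
down t11.57 [0.4818 0.161  0.2441] psi1.596 F [-0.2  1.  -0.2] T [-0.03 -0.01 -0.05] op0.0448
grip t11.95 [0.4819 0.1609 0.2442] psi1.596 F [ 0.6 -0.9  4.1] T [-0.07 -0.04  0.02] op0.0124
0.1 t12.20 [0.4861 0.161  0.2482] psi1.596 F [-3.7  0.4  3.3] T [0.06 1.08 0.  ] op0.0128
0.2 t12.45 [0.4907 0.1612 0.2522] psi1.596 F [-7.7 -0.1  6. ] T [0.09 1.92 0.01] op0.0129
0.35 t12.70 [0.4997 0.1615 0.258 ] psi1.596 F [-9.9 -1.6 13.2] T [-0.29  2.65 -0.01] op0.0130
0.5 t12.95 [0.5108 0.1617 0.2621] psi1.596 F [-6.5 -1.2  9.7] T [-0.19  1.54  0.02] op0.0129
```

View pics/s3.png

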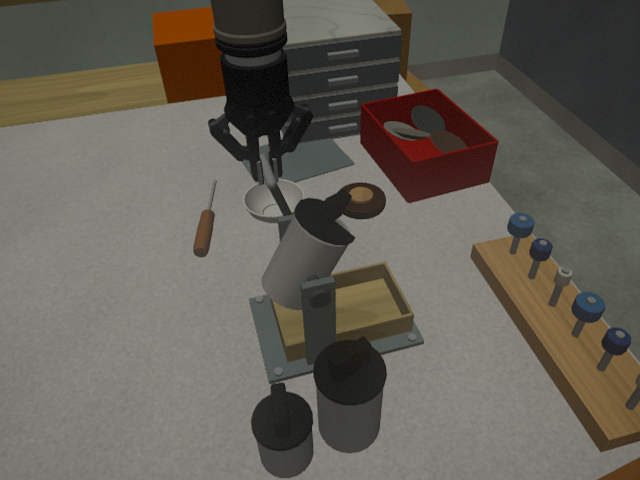

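The pin (px 268,170) is held and the canister tilts with it. I'll continue.

```bash
python3 - <<'E'
from h import *
Q=q(YAW+np.pi/2)
for th in np.append(np.arange(.65,2.4,.15),[2.42,2.47]):
    env.goto_joints(kin.inverse_kinematics(pin(th),Q));e=show('%.2f'%th)
    if np.linalg.norm(e['force'])>30: print('stop');break
env.dwell(1.0);show()
for n in ('side','top'):
    p,d=camera(n);cv2.imwrite(f'pics/{n}4.png',p)
E
python3 -c "
import cv2,numpy as np
cv2.imwrite('pics/m4.png',np.hstack([cv2.imread('pics/%s4.png'%k)[100:400,200:500] for k in ('side','top')]))"
```

```text
0.65 t13.25 [0.5218 0.162  0.2641] psi1.596 F [-3.2  0.1  6.2] T [-0.07  0.95 -0.01] op0.0130
0.80 t13.50 [0.5327 0.1622 0.2646] psi1.596 F [ 0.3 -0.3  4. ] T [0.04 0.41 0.03] op0.0130
0.95 t13.75 [0.5427 0.1624 0.263 ] psi1.596 F [0.3 0.8 1.5] T [0.21 0.19 0.03] op0.0125
1.10 t14.00 [0.5529 0.1626 0.2604] psi1.596 F [ 2.1  1.4 -0.9] T [ 0.4  -0.12 -0.03] op0.0130
1.25 t14.25 [0.5622 0.1629 0.2563] psi1.596 F [ 0.3  2.2 -0.7] T [0.42 0.12 0.01] op0.0129
1.40 t14.50 [0.571  0.1631 0.2509] psi1.596 F [-1.3  2.4 -1.5] T [ 0.38  0.35 -0.04] op0.0130
1.55 t14.75 [0.5793 0.1633 0.2443] psi1.596 F [ 1.   2.9 -2.9] T [ 0.55 -0.02  0.07] op0.0125
1.70 t15.00 [0.5862 0.1635 0.2366] psi1.596 F [-0.8  3.2 -2.4] T [0.62 0.28 0.03] op0.0131
1.85 t15.25 [0.5921 0.1637 0.2278] psi1.596 F [-0.9  3.1 -2.6] T [ 0.67 -0.03  0.06] op0.0132
2.00 t15.50 [0.5966 0.1637 0.2183] psi1.596 F [ 1.5  3.8 -2.8] T [ 0.7  -0.08  0.08] op0.0126
2.15 t15.75 [0.5996 0.1638 0.2084] psi1.596 F [ 1.2  3.4 -1.5] T [0.67 0.01 0.02] op0.0128
2.30 t16.00 [0.6012 0.1638 0.1982] psi1.596 F [ 1.7  4.1 -1.3] T [ 0.68 -0.23  0.02] op0.0126
2.42 t16.25 [0.6014 0.1638 0.1898] psi1.596 F [ 3.8  3.8 -2.8] T [ 0.77 -0.6   0.04] op0.0127
2.47 t16.50 [0.6012 0.1638 0.1864] psi1.596 F [3.8 3.8 1.3] T [ 0.74 -0.59  0.02] op0.0128
 t17.50 [0.6012 0.1638 0.1865] psi1.596 F [3.3 3.5 0.1] T [ 0.67 -0.64  0.05] op0.0130
```

View pics/m4.png

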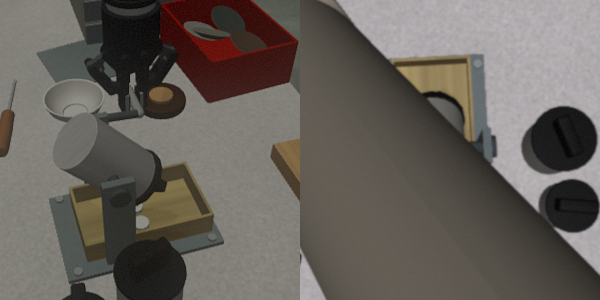

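```bash
python3 -c "
import cv2
cv2.imwrite('pics/z4.png',cv2.resize(cv2.imread('pics/side4.png')[240:370,250:430],None,fx=4,fy=4,interpolation=2))"
```

```text
(no output)
```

View pics/z4.png

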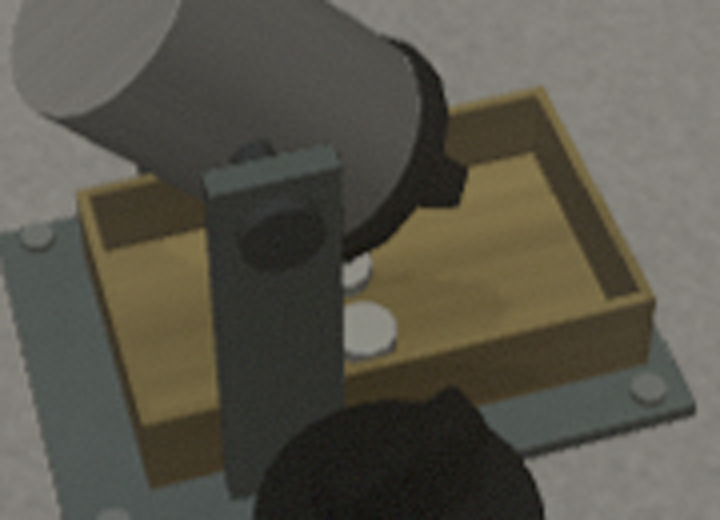

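Both white blanks lie on the tray floor (crop px 368,328 and 352,270). I'll swing back.

```bash
python3 - <<'E'
from h import *
Q=q(YAW+np.pi/2)
for th in np.append(np.arange(2.35,.1,-.15),[.05,0.,-.02]):
    env.goto_joints(kin.inverse_kinematics(pin(th),Q));e=env.get_state()
    if th<.6: show('%.2f'%th)
    if np.linalg.norm(e['force'])>35: show('stop');break
for n in ('side',):
    p,d=camera(n);cv2.imwrite(f'pics/{n}5.png',p);np.save('pics/side5.npy',d)
E
```

```text
0.55 t20.85 [0.5153 0.1616 0.2637] psi1.595 F [-0.1  1.8 13.2] T [ 0.28 -0.09  0.01] op0.0128
0.40 t21.10 [0.5048 0.1612 0.2596] psi1.595 F [-0.3  2.5  8.3] T [ 0.42 -0.21  0.01] op0.0130
0.25 t21.35 [0.4952 0.1609 0.2542] psi1.596 F [0.7 2.7 3. ] T [ 0.57 -0.45 -0.02] op0.0128
0.05 t21.60 [0.4836 0.1606 0.2452] psi1.596 F [ 3.   3.4 -2.3] T [ 0.74 -0.65  0.03] op0.0125
0.00 t21.85 [0.482  0.1605 0.2436] psi1.595 F [4.4 2.2 0.9] T [ 0.47 -1.11  0.06] op0.0128
-0.02 t22.10 [0.4818 0.1606 0.2435] psi1.595 F [4.7 0.5 7.2] T [ 0.2  -1.21  0.02] op0.0124
```

View pics/side5.png

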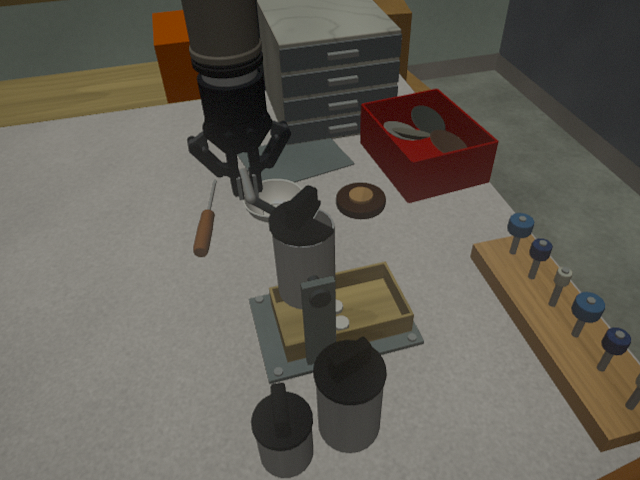

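Upright at the stop; the blanks are at px (337,306) and (342,322) in the tray. I'll release the pin and go to the wing, then measure its angle before gripping.

```bash
python3 - <<'E'
from h import *
P=env.get_state()['tcp_pos']
env.grip(.045);show('rel')
env.movel([P[0],P[1],.34],velocity=.2)
env.reach([*C,.37],q(np.pi+.755));show('above')
c=calibration('side');p,d=camera('side');cv2.imwrite('pics/side6.png',p)
W=cloud(c,d)[180:245,262:345].reshape(-1,3)
qq=W[(W[:,2]>.230)&(W[:,2]<.250)]
w,V=np.linalg.eigh(np.cov(qq[:,:2].T));v=V[:,1]*np.sign(V[0,1])
print(len(qq),qq.mean(0),np.arctan2(v[1],v[0]),cv2.minAreaRect((qq[:,:2]*1000).astype(np.float32)), np.percentile(qq[:,2],90))
E
```

```text
rel t22.56 [0.4798 0.1603 0.2419] psi1.596 F [ 0.2  0.5 -0.3] T [-0.05  0.02  0.03] op0.0449
above t25.28 [0.5336 0.0502 0.3697] psi-2.387 F [-1.1 -0.1  0.3] T [ 0.03 -0.01 -0.01] op0.0451
532 [0.53250781 0.04584084 0.23739463] 0.7300978922649087 ((533.608154296875, 49.50804138183594), (48.2427864074707, 17.53509521484375), 42.62432861328125) 0.2400922760250411
```

View pics/side6.png

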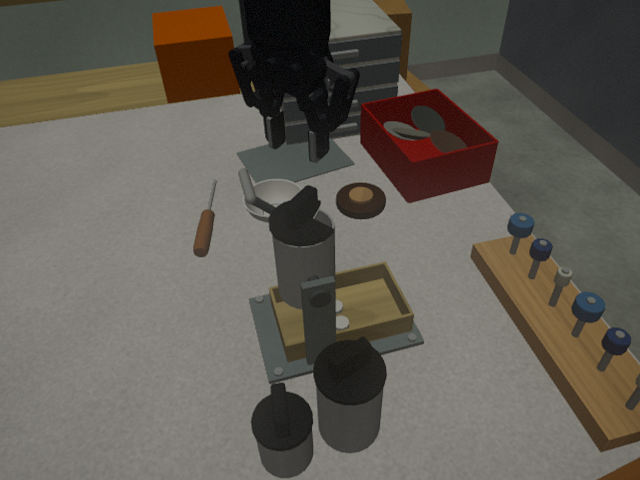

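Wing measured at (0.5336, 0.0495), 0.73–0.74 rad, top at 0.24 m: upright and still open, as expected. Closing.

```bash
python3 - <<'E'
from h import *
env.movel([*C,.2825],velocity=.12,stop_force=12);show('down')
env.grip(0,f_grip=40);show('grip')
turn(.755,-.705,.2825,7,tlim=1.5)
env.dwell(.2);show()
env.grip(.045);show('rel')
env.movel([*C,.40],velocity=.2);show('up')
env.reach([.45,-.25,.42],q(np.pi-.705));show('away')
for n in ('side','top'):
    p,d=camera(n);cv2.imwrite(f'pics/{n}7.png',p)
    W=cloud(calibration(n),d);k=(abs(W[...,0]-.5337)<.035)&(abs(W[...,1]-.05)<.035)&(W[...,2]>.228)&(W[...,2]<.25)
    qq=W[k]
    if len(qq)>50:
        w,V=np.linalg.eigh(np.cov(qq[:,:2].T));v=V[:,1]*np.sign(V[0,1])
        print(n,len(qq),qq.mean(0),np.arctan2(v[1],v[0]),cv2.minAreaRect((qq[:,:2]*1000).astype(np.float32)))
E
python3 -c "
import cv2,numpy as np
cv2.imwrite('pics/m7.png',np.hstack([cv2.resize(cv2.imread('pics/%s7.png'%k)[140:340,200:400],(400,400)) for k in ('side','top')]))"
```

```text
down t26.22 [0.5341 0.0503 0.2832] psi-2.386 F [ 0.7 -1.1 -0.3] T [0.04 0.02 0.03] op0.0452
grip t26.58 [0.5341 0.05   0.2833] psi-2.387 F [ 0.4 -0.   5. ] T [-0.08  0.1   0.06] op0.0156
0.546 t26.88 [0.5341 0.0501 0.2828] psi-2.592 F [-0.8 -0.5  6.5] T [-0.12  0.19 -0.02] op0.0153
0.338 t27.18 [0.5341 0.0502 0.2823] psi-2.800 F [-0.6 -1.1  6.6] T [-0.16  0.22 -0.12] op0.0154
0.129 t27.48 [0.5341 0.0502 0.2819] psi-3.008 F [-0.1 -0.5  6.7] T [-0.09  0.27 -0.1 ] op0.0157
-0.079 t27.78 [0.5341 0.0503 0.2814] psi3.066 F [-1.   0.1  6. ] T [-0.06  0.22 -0.03] op0.0151
-0.288 t28.08 [0.5341 0.0503 0.281 ] psi2.858 F [-1.5 -0.6  6.8] T [-0.03  0.23 -0.02] op0.0154
-0.496 t28.38 [0.5341 0.0504 0.2805] psi2.649 F [-0.8 -0.2  6.7] T [ 0.04  0.15 -0.08] op0.0156
-0.705 t28.68 [0.5341 0.0504 0.28  ] psi2.442 F [-0.8  0.4  5.6] T [-0.    0.16  0.13] op0.0154
 t28.88 [0.5342 0.0504 0.2801] psi2.442 F [-0.2  0.1  6.7] T [0.01 0.16 0.  ] op0.0154
rel t29.27 [0.5335 0.0499 0.279 ] psi2.437 F [-0.2  0.8  0.1] T [-0.02  0.05 -0.05] op0.0450
up t30.02 [0.5332 0.0498 0.3988] psi2.437 F [ 0.2 -0.2  0.1] T [ 0.   -0.01 -0.03] op0.0448
away t31.22 [ 0.4507 -0.2485  0.4197] psi2.439 F [-0.5  1.3 -0.5] T [ 0.02 -0.05 -0.07] op0.0450
top 741 [0.53346676 0.05001257 0.23500957] -0.6949379711823284 ((533.8544921875, 50.092140197753906), (16.29416275024414, 47.973052978515625), 50.18394088745117)
```

View pics/m7.png

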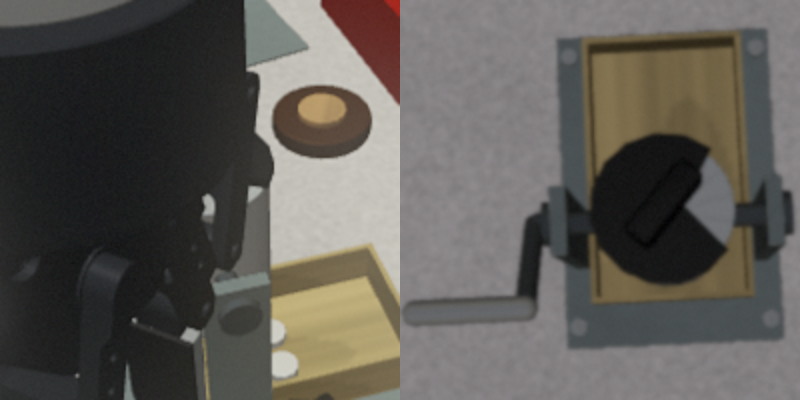

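```bash
python3 - <<'E'
from h import *
c=calibration('side')
for uv in ((337,306),(342,322)):
    w=ray(c,*uv,.020)[:2]-C;r=Ro.from_euler('z',-YAW).as_matrix()[:2,:2]@w;print(r-[.045,0])
job.job_done()
E
```

```text
[0.000531   0.01040193]
[-0.00135296 -0.0196845 ]
the job is handed in; nothing more can be done
```

I finished the whole sequence and handed the job in at about 31 s of robot time, against the 64 s limit. The hand-in gives no verdict.

- **Cap opened:** I turned it counter-clockwise until the torque rose at the open stop. The first picture suggested it started about 0.09 rad open rather than fully closed.
- **Canister tipped:** I swung it by the crank pin to about 2.47 rad and held it there for 1 s. Both blanks slid out.
- **Canister back upright:** the force built up at the upright stop. The wing's measured centre and height agreed with upright.
- **Cap closed again:** I turned it back clockwise. The wing now measures -0.695 rad, which is the expected closed angle.

**Last checks:**
- **Blanks:** they lie on the tray floor at about (0.001, 0.010) and (-0.001, -0.020) m from its centre, well inside the walls. I took these from the side view before closing the cap. In the final pictures the side view was partly blocked by the arm, though both blanks were still visible.
- **Arm:** it is clear of everything.
- **Forces:** the readings I printed stayed under about 20 N.

**Slip:** I first set the gripper a quarter turn off above the pin. The wrist picture showed it, and I corrected it before descending.

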